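# Clamp the small breadboard in the bench holder

### The job

Push back the thumb lever of the board holder's spring clamp with one fingertip and keep it back, so that the clamp's flap stays open, while the other fingertip pushes the small breadboard under the flap until it is fully home against the stop. Then let go and draw back, so that the flap closes onto the board and holds it. Only push: the board slides on the holder and is never picked up or tipped. Leave the multimeter, the solder spool and the screwdriver where they are.

Things in the scene. Friction and masses are not known exactly. Their poses are not given: they have to be found in the camera images.
- holder: Board holder fixed to the bench: grey steel base 140 x 116 mm. Origin at bench height under the middle of the stop's face; x is the way the board is pushed home (loading end towards clamp), y across, z up. Base: x -95 to +45 mm, y +-58 mm; its flat deck, on which the board slides, is 10 mm above the bench. Edge guides: 6 mm above the deck, inner faces y = +-44 mm, x -80 to 0 mm
- stop_face (a point): Foot of the stop, middle, at deck height (holder 0, 0, 10 mm). The stop is an aluminium bar across the deck, 7 mm high. Behind it, steel lugs (holder x +8 to +28 mm, y = +-43 mm, up to 42 mm above the bench) carry the clamp's hinge pin, parallel to y, at holder x = +18 mm, 32 mm above the bench, with coil springs on it
- clamp (a joint): Sprung clamp like a clipboard: one steel part on the hinge pin, a 72 mm wide flap sloping down to the loading end and a 50 mm wide thumb lever rising from the pin. Rad: 0 shut (lip 1 mm over bare deck), 0.9 open. Pushing the lever to holder +x opens it (2 N at its top edge to start, 3.5 N open, plus rubbing); the spring shuts it. 0.35: lip rests on the board; above 0.45 the board passes under
- flap_lip (a point): Middle of the flap's rubber lip (round strip, radius 3 mm, 72 mm long, along holder y). Shut: holder x = -8 mm, 14 mm above the bench; at joint 0.6: x = -14 mm, 32 mm above the bench. Pushing the board against the shut flap does not open it
- lever_top (a point): Middle of the thumb lever's rolled top edge (radius 4 mm, 50 mm long, along holder y), 44 mm from the hinge pin. Shut, the lever leans 0.7 rad to the loading end and this point is at holder x = -10 mm, 66 mm above the bench; at joint 0.6 at x = +14 mm, 76 mm. The lever is a flat plate 2.5 mm thick
- board: White breadboard on a green base plate: 38 mm (its x, the way it is pushed) x 86 mm (y) x 11 mm high, 0.11 kg, slides easily on the deck between the guides (1 mm play each side), outside the flap. Origin: middle of its underside; +x faces the stop, rear edge x = -19 mm. Two parts stand 6 mm above its top near the rear corners (y = +-35 mm)
- board_front (a point): Middle of the lower front edge of the board (board x = +19 mm). Fully home it is at holder x = 0
- multimeter: Bystander: handheld multimeter lying on its back, 165 (its x) x 80 x 39 mm, origin under its middle
- solder_spool: Bystander: grey spool standing on its flange, 54 mm diameter, 36 mm high, origin under its middle
- screwdriver: Bystander: screwdriver 160 mm long lying along its x, handle to -x
There are look-alikes about, which are no part of the job. What is meant by the board is not red, and is the smaller of those in its own colour.

How it is judged (in metres and radians):
On the way, in this order (a step that is already met when the one before it is completed fails the run):
1. a finger holds the clamp open while the board is still outside the flap (value of joint clamp above 0.3 rad and contact force between the fingers and clamp above 0.3 N and x of board_front in the frame of holder below -0.0105 m).
2. with the flap still held open by a finger, a finger pushes the board home under it (value of joint clamp above 0.38 rad and contact force between the fingers and clamp above 0.3 N and contact force between the fingers and board above 0.05 N and x of board_front in the frame of holder above -0.004 m).
At the end, for the whole second after the job is handed in: The board lies flat on the deck, its front edge within 3 mm of the stop and square to it within 0.06 rad, at rest, with the flap closed onto its top (clamp joint 0.25 to 0.45 rad) and pressing on it with more than 1 N (x of board_front in the frame of holder above -0.003 m and angle between the x axis of board and the x axis of holder, either way round below 0.06 rad and z of board in the frame of holder below 0.012 m and angle between board's own z axis and vertical below 0.05 rad and value of joint clamp between 0.25 and 0.45 rad and contact force between clamp and board above 1 N and linear speed of board below 0.01 m/s); the robot touches nothing.
It fails at once if the board is lifted off the deck (more than 8 mm) or tipped (z of board in the frame of holder above 0.018 m or angle between board's own z axis and vertical above 0.3 rad).
It fails at once if the multimeter, the spool or the screwdriver is moved more than 20 mm (distance of any of multimeter, solder_spool, screwdriver from where it was at the start of the episode above 0.02 m).
It also fails if it takes over 38 s, if anything falls off the work surface, if the arm or the gripper's body presses on something with over 40 N, if the wrist force passes 120 N, or if a joint passes its speed limit or range.

### The arm

A 6-joint arm with a two-finger parallel gripper is mounted at the origin on the work surface. World frame = base frame: x ahead of the robot, y to its left, z up, the work surface at z = 0. Lengths are in m, angles in degrees, forces in N, time in s.
With the tool pointing down it reaches from about 0.375 to 0.75 m from the base axis. Payload 9 kg.
Tool frame: the origin (TCP) lies where the fingers leave the gripper's body, on its centre line; the fingertips stand 73 mm ahead of it and the grasp point (between the pads) lies 54 mm ahead of it (robot.tip_reach is the distance from the TCP to the fingertips, in m); z points along the fingers, y is the line along which they close (so a half turn about z gives the same grasp; the last joint's range is limited). The gripper opens to 85 mm and grips with 20 to 120 N. Pads are 22 mm wide; open, the fingers measure 114 mm over their backs; the gripper's body (76 mm by 85 mm) begins 54 mm behind the grasp point. The pads swing forward as they close: fully open they stand 13 mm farther back than shut.
Start: joints at [-12.473, 5.964, 5.575, 89.605, 0, 77.527], TCP at [0.6, 0, 0.304] pointing down, gripper open.
Joint ranges: [-171.21, 171.21], [-48.23, 106.86], [-62.78, 66.21], [-105.2, 120.99], [-86.42, 89.51], [-180, 180]. Speed limits (degrees/s): [127.2, 127.2, 147.25, 180, 180, 180].

### API

Orientations are given as [roll, pitch, yaw] about the fixed x, y, z axes, in that order (R = Rz(yaw) Ry(pitch) Rx(roll)).
In Python, from plant import robot gives the robot as it stands. Calls block until the motion is done:
- robot.move_pose(position, orientation): joint-space move of the TCP to a pose.
- robot.line_to(position, vel=0.15, rotation=None, guard=None): straight line of the TCP; rotation=None keeps the orientation; vel is the mean speed in m/s. With guard (N) it stops when the force on the tool has changed by that much, and returns True; else False.
- robot.goto_joints(angles): joint-space move.
- robot.set_gripper(opening): finger opening in m; the grip force is fixed at half the most; returns when the fingers have stopped.
- robot.pause(seconds).
- robot.ik(position, orientation): joint angles nearest the present ones, or None.
- robot.observe(): the state.
- robot.grab_frame(name): name is "scene" or "side" or "wrist"; returns the picture (480x640x3 uint8, blue, green, red); there is no depth.
- robot.get_calibration(name): a dict with "vertical_fov" (degrees; the focal length in pixels is half the picture's height over the tangent of half this angle, whatever the lens; pixels are square), "cx", "cy" (the principal point, pixels), "k1" (the pictures are not rectified: a ray, as slopes to the right and down, at radius r is drawn at 1 + k1 r^2 times it, then the intrinsics apply), "rvec" (rotation vector, rad) and "tvec" (3), from world to camera coordinates, as OpenCV has them. Camera axes: x right, y down, z forward; pixel columns grow to the right and rows downward; lengths in m; the calibration is good to about 2 mm. A picture is of the moment at which its call begins: read the wrist's pose just before it. get_calibration takes no time and is no camera call; for the wrist camera it gives the pose at the moment of the call.
A pose or a line that the arm cannot do raises robot.IKError and nothing moves.
- robot.job_done(): hands the job in; it is judged then, once.
The state is a dict: "time": time; "q": joint angles; "qvel": joint speeds; "joint_torque": joint torques, N m; "tool_pos": TCP position; "tcp_rot": TCP orientation; "ft_force": force on the tool from outside, world axes, zero at the start; "torque": the same for the moment, N m; "gripper_width": finger opening in m; "gripper_force": force on a finger pad.
Only numpy, scipy, OpenCV 4.12 (cv2) and the standard library are available. Lean on these libraries where they do the work, as an engineer would, in place of code of your own. Each camera call takes 0.05 s, during which the arm holds its last target. There are 200 camera calls.

## Working session

There is one attempt and no reset: what is moved stays moved. The work goes in short steps, each a Python script; the robot and the scene stay as the last script left them, time stands still between calls to the robot, and variables do not carry over. Pictures are saved under pics/ and viewed, at most 13 in all, crops included, and the job is handed in when it is done.

```bash
mkdir -p pics; ls; python3 - <<'E'
from plant import robot
import cv2
for n in ("scene","side"):
    cv2.imwrite(f"pics/{n}0.png",robot.grab_frame(n)); print(n,robot.get_calibration(n))
cv2.imwrite("pics/wrist0.png",robot.grab_frame("wrist"))
print(robot.get_calibration("wrist")); print(robot.observe())
E
```

```text
pics
scene {'vertical_fov': 51.79181201517315, 'cx': 331.3093463350466, 'cy': 233.15941471494398, 'k1': -0.07372660349265164, 'rvec': array([ 2.35134051,  0.63794954, -0.25969757]), 'tvec': array([-0.50979572, -0.17391878,  0.99828783])}
side {'vertical_fov': 48.548216707577645, 'cx': 330.5387377910152, 'cy': 239.60201161872982, 'k1': -0.14258809573118011, 'rvec': array([ 2.39503632, -0.16483771,  0.05112848]), 'tvec': array([-0.59172569,  0.10040945,  0.93926559])}
{'vertical_fov': 65.0811775650887, 'cx': 319.54940803393174, 'cy': 238.32090848024967, 'k1': -0.07219203319169279, 'rvec': array([-2.87793482e+00, -3.96313494e-04, -6.52541808e-04]), 'tvec': array([-0.59925831, -0.03306681,  0.37611227])}
{'time': 0.15, 'q': array([-1.24719764e+01,  5.99202545e+00,  5.53707390e+00,  8.96020697e+01,
       -2.12550767e-04,  7.75261974e+01]), 'qvel': array([ 0.09019869, -0.16800874,  0.15399038, -0.04059504, -0.01130153,
        0.04908232]), 'joint_torque': array([ 3.56894714e-03, -5.57353413e+01,  5.04006886e+01,  1.24952567e-02,
       -2.60494489e-04,  1.42527287e-05]), 'tool_pos': array([5.99833310e-01, 5.92952893e-05, 3.03285838e-01]), 'tcp_rot': array([-1.79944279e+02, -1.21086606e-02,  9.00018204e+01]), 'ft_force': array([ 0.13380189,  0.83258157, -0.55999662]), 'torque': array([-0.01566165,  0.02303182, -0.02565101]), 'gripper_force': 0.0, 'gripper_width': 0.08585995137225302}
```

View pics/scene0.png

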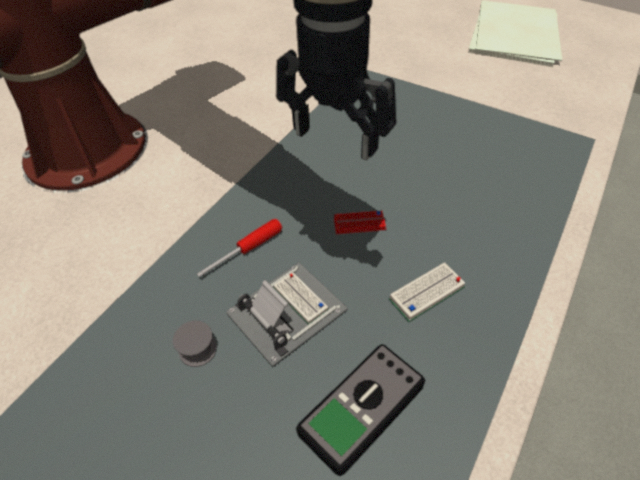

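View pics/side0.png

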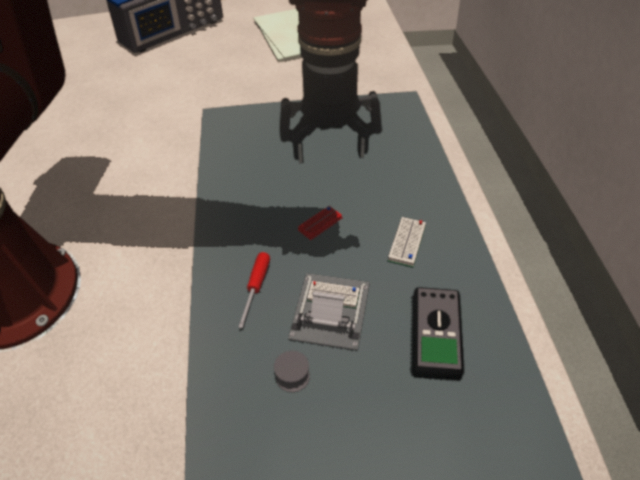

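The scene view shows the holder near (287,313) with a small white board already on it. The larger white look-alike is at (428,290) and the red one at (360,222). The side view shows the holder near (330,312), with the clamp end towards the camera. I'll enlarge both.

```bash
python3 - <<'E'
import cv2,numpy as np
a=cv2.imread("pics/scene0.png")[255:370,215:355]; b=cv2.imread("pics/side0.png")[265:360,280:380]
a=cv2.resize(a,None,fx=5,fy=5,interpolation=cv2.INTER_CUBIC); b=cv2.resize(b,None,fx=6,fy=6,interpolation=cv2.INTER_CUBIC)
cv2.imwrite("pics/a.png",a); cv2.imwrite("pics/b.png",b)
E
```

```text
(no output)
```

View pics/a.png

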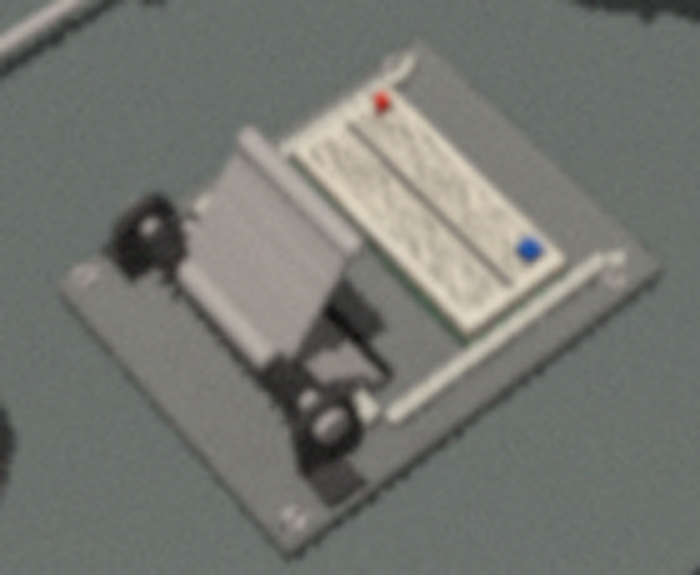

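View pics/b.png

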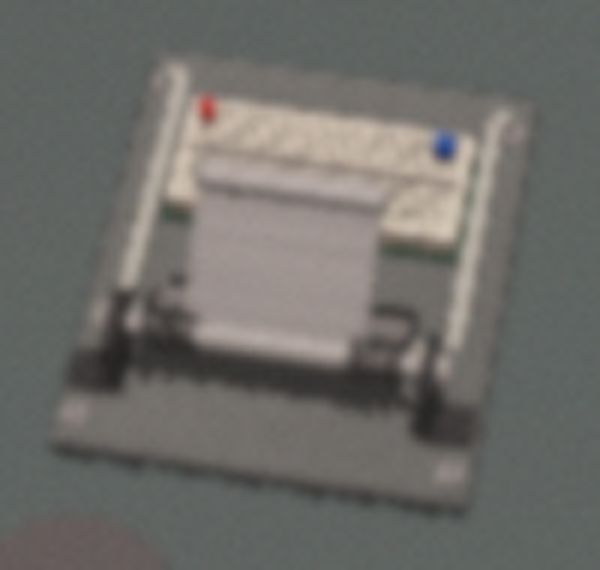

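Crop a (scene) shows the base corners at (420,42), (660,270), (288,548) and (62,290). The board's top corners are at (292,152), (388,92), (565,260) and (468,328). Crop b (side) shows the base corners at (158,60), (532,102), (468,500) and (55,440).

```bash
cat > h.py <<'E'
import numpy as np,cv2
from scipy.spatial.transform import Rotation as Ro
def ray(c,uv):
    f=240/np.tan(np.radians(c["vertical_fov"])/2)
    K=np.array([[f,0,c["cx"]],[0,f,c["cy"]],[0,0,1]])
    p=cv2.undistortPoints(np.float64(uv).reshape(-1,1,2),K,np.array([c["k1"],0,0,0,0.]))[:,0]
    R=Ro.from_rotvec(c["rvec"]).as_matrix(); return -R.T@c["tvec"], np.c_[p,np.ones(len(p))]@R
def plane(c,uv,z):
    o,d=ray(c,uv); return o+d*((z-o[2])/d[:,2])[:,None]
def meet(c1,u1,c2,u2):
    A=[];b=[]
    for c,u in((c1,u1),(c2,u2)):
        o,d=ray(c,[u]); d=d[0]/np.linalg.norm(d[0]); P=np.eye(3)-np.outer(d,d); A.append(P);b.append(P@o)
    return np.linalg.lstsq(np.vstack(A),np.hstack(b),rcond=None)[0]
def fit(model,pts): # 2D rigid: pts = R model + t
    M,P=np.array(model),np.array(pts)[:,:2]; m=M-M.mean(0);p=P-P.mean(0)
    a=np.arctan2((m[:,0]*p[:,1]-m[:,1]*p[:,0]).sum(),(m*p).sum())
    R=np.array([[np.cos(a),-np.sin(a)],[np.sin(a),np.cos(a)]]); t=P.mean(0)-R@M.mean(0)
    return a,t,P-(M@R.T+t)
E
python3 - <<'E'
from h import *; from plant import robot
np.set_printoptions(precision=4,suppress=True)
S=lambda p:(np.array(p)+.5)/5-.5+[215,255]
D=lambda p:(np.array(p)+.5)/6-.5+[280,265]
cs,cd=robot.get_calibration("scene"),robot.get_calibration("side")
M=np.array([[-95,-58],[-95,58],[45,58],[45,-58]])/1e3
A=S([(420,42),(660,270),(288,548),(62,290)]); B=D([(158,60),(532,102),(468,500),(55,440)])
for n,c,u in(("scene",cs,A),("side",cd,B)):
    a,t,r=fit(M,plane(c,u,.01)); print(n,np.degrees(a),t,(r*1e3).round(1).tolist())
print([meet(cs,x,cd,y) for x,y in zip(A,B)])
P=[meet(cs,x,cd,y) for x,y in zip(A,B)]; a,t,r=fit(M,P)
R=np.array([[np.cos(a),-np.sin(a)],[np.sin(a),np.cos(a)]]); print("both",np.degrees(a),t,(r*1e3).round(1).tolist())
W=plane(cs,S([(292,152),(388,92),(565,260),(468,328)]),.021); print("board top corners in holder mm",((W[:,:2]-t)@R*1e3).round(1))
# lever top ends
for s,d in(((248,130),(200,170)),((358,245),(383,190))):
    p=meet(cs,S(s),cd,D(d)); print("lever",((p[:2]-t)@R*1e3).round(1),p[2])
# other things
for n,uv,z in(("spool",(194,334),.036),("driver1",(281,224),.015),("driver2",(200,276),.003),("mm",(383,347),.039),("mm2",(424,378),.039),("mm3",(298,430),.039)):
    p=plane(cs,[uv],z)[0]; print(n,p[:2],((p[:2]-t)@R*1e3).round(0))
# IK feasibility: tilt sweep; tool z=(sin,-cos) in holder xz, tool y = d or -d
h=np.array([np.cos(a),np.sin(a),0]);k=np.array([0,0,1.]); o=np.r_[t,0]
for tau in(30,35,40,45,50):
  for s in(1,-1):
    T=np.radians(tau); z=np.sin(T)*h-np.cos(T)*k; y=s*(np.cos(T)*h+np.sin(T)*k); Rm=np.c_[np.cross(y,z),y,z]
    p=o+h*(-.013)+k*.044-.073*z
    print(tau,s,p,robot.ik(p,Ro.from_matrix(Rm).as_euler("xyz",degrees=True)))
E
```

```text
scene -108.05553595233552 [ 0.5768 -0.1385] [[0.7, -2.0], [-2.1, -1.8], [-2.0, 3.0], [3.4, 0.8]]
side -107.37651529242235 [ 0.5735 -0.1404] [[1.3, -3.7], [-1.7, -0.5], [-1.0, 2.4], [1.5, 1.8]]
[array([ 0.5479, -0.0276,  0.0008]), array([ 0.6569, -0.0634,  0.0034]), array([ 0.6147, -0.1954,  0.006 ]), array([ 0.5061, -0.1587,  0.0011])]
both -107.99427855015429 [ 0.5737 -0.1351] [[0.0, -0.8], [-1.3, -0.8], [-0.2, 0.4], [1.5, 1.2]]
board top corners in holder mm [[-31.3 -38.6]
 [-66.7 -36.9]
 [-67.3  44.9]
 [-31.8  43.8]]
lever [-11.2 -25.6] 0.0623693560862258
lever [-11.4  24.9] 0.06309952987366375
spool [ 0.5076 -0.2235] [105. -36.]
driver1 [0.4831 0.0194] [-119. -134.]
driver2 [ 0.4277 -0.128 ] [  38. -141.]
mm [ 0.7393 -0.1123] [-73. 150.]
mm2 [ 0.8042 -0.1255] [-80. 216.]
mm3 [ 0.7023 -0.2612] [ 80. 161.]
30 1 [ 0.589  -0.088   0.1072] [  -9.9751   16.9283   -6.1069   71.5696  -29.677  -170.7602]
30 -1 [ 0.589  -0.088   0.1072] [ -9.9751  16.9283  -6.1069  71.5696 -29.677    9.2398]
35 1 [ 0.5906 -0.0829  0.1038] [  -7.9207   19.9747   -4.0626   72.9453  -34.3838 -167.7636]
35 -1 [ 0.5906 -0.0829  0.1038] [ -7.9207  19.9747  -4.0626  72.9453 -34.3838  12.2364]
40 1 [ 0.5922 -0.0781  0.0999] [  -6.0253   23.4001   -1.7077   74.7637  -38.9626 -164.5314]
40 -1 [ 0.5922 -0.0781  0.0999] [ -6.0253  23.4001  -1.7077  74.7637 -38.9626  15.4686]
45 1 [ 0.5936 -0.0736  0.0956] [  -4.2986   27.2072    0.9883   77.1015  -43.3932 -160.9842]
45 -1 [ 0.5936 -0.0736  0.0956] [ -4.2986  27.2072   0.9883  77.1015 -43.3932  19.0158]
50 1 [ 0.595  -0.0695  0.0909] [  -2.7472   31.4126    4.07     80.059   -47.6531 -157.0204]
50 -1 [ 0.595  -0.0695  0.0909] [ -2.7472  31.4126   4.07    80.059  -47.6531  22.9796]
```

```bash
python3 - <<'E'
from h import *; from plant import robot
np.set_printoptions(precision=4,suppress=True)
cs,cd=robot.get_calibration("scene"),robot.get_calibration("side")
print(robot.tip_reach)
for s,d in(((301,134),(299,157)),((369,157),(363,152))): print("tip",meet(cs,s,cd,d))
E
```

```text
0.0726
tip [0.5518 0.0013 0.2435]
tip [ 0.6498 -0.0007  0.2456]
```

View pics/wrist0.png

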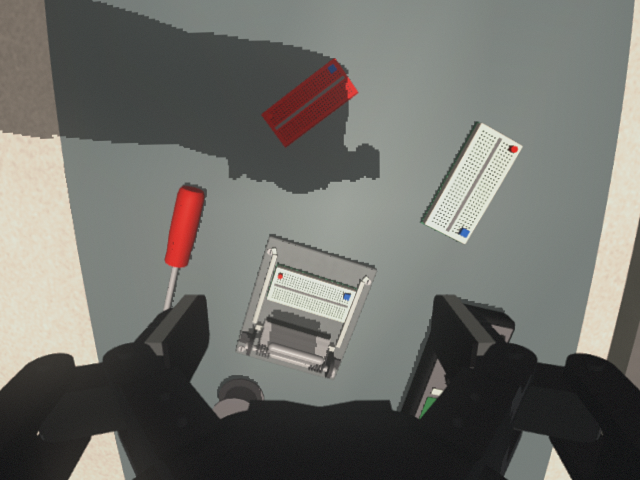

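The wrist view shows the holder corners at about (270,235), (377,267), (336,378) and (237,350), with the board at (311,292). The fingertips at full opening reach 59 mm. I'll enlarge it for a better fit.

```bash
python3 - <<'E'
import cv2
a=cv2.imread("pics/wrist0.png")[228:386,228:388]
cv2.imwrite("pics/w.png",cv2.resize(a,None,fx=3.75,fy=3.75,interpolation=cv2.INTER_CUBIC))
E
```

```text
(no output)
```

View pics/w.png

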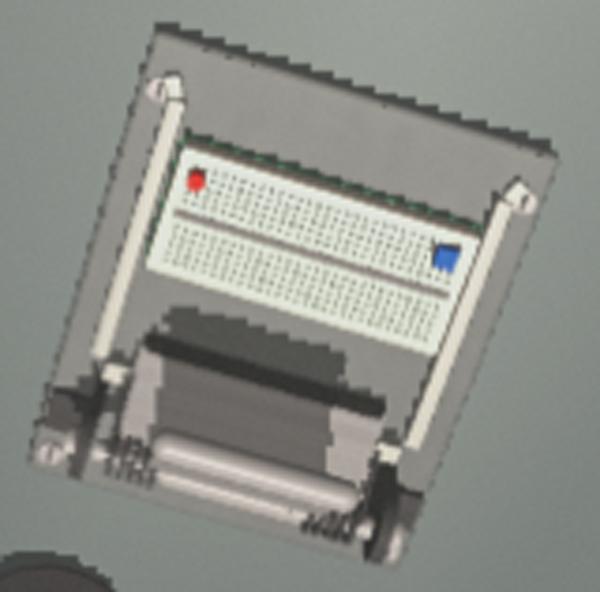

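The crop shows the deck corners at (157,38), (555,158), (395,568) and (30,462). The board's top corners are at (185,150), (482,240), (432,353) and (148,268). The lever's rolled edge runs from (160,443) to (358,500).

```bash
python3 - <<'E'
from h import *; from plant import robot
np.set_printoptions(precision=4,suppress=True)
c=robot.get_calibration("wrist")
W=lambda p:(np.array(p)+.5)/3.75-.5+228
M=np.array([[-95,-58],[-95,58],[45,58],[45,-58]])/1e3
a,t,r=fit(M,plane(c,W([(157,38),(555,158),(395,568),(30,462)]),.01)); print(np.degrees(a),t,(r*1e3).round(1).tolist())
R=np.array([[np.cos(a),-np.sin(a)],[np.sin(a),np.cos(a)]])
H=lambda uv,z:((plane(c,W(uv),z)[:,:2]-t)@R*1e3).round(1)
print("board top",H([(185,150),(482,240),(432,353),(148,268)],.021)); print("lever",H([(155,443),(362,500)],.068)); print("lip",H([(148,340),(385,405)],.0155))
print("guides inner", H([(183,105),(498,205),(407,445),(112,357)],.016))
E
```

```text
-108.02377078323863 [ 0.5742 -0.1362] [[0.9, -2.9], [-2.1, -0.9], [-1.0, 2.0], [2.2, 1.8]]
board top [[-68.7 -40.2]
 [-68.8  42.8]
 [-32.8  41. ]
 [-33.1 -40.3]]
lever [[-11.2 -25.9]
 [-11.8  27.1]]
lip [[ -9.4 -34.4]
 [-10.7  35. ]]
guides inner [[-78.8 -44.3]
 [-77.9  44.7]
 [ -0.7  44.9]
 [ -1.4 -42.5]]
```

```bash
cat >> h.py <<'E'
YAW=np.radians(-108.); h=np.array([np.cos(YAW),np.sin(YAW),0]); hy=np.array([-h[1],h[0],0]); k=np.array([0,0,1.]); O=np.array([.5745,-.1355,0])
def hp(x,y,z): return O+(h*x+hy*y+k*z)/1e3      # holder mm -> world m
def toh(p): q=np.asarray(p)-O; return np.array([q@h,q@hy,q[2]])*1e3
def rot(tau,along=True): # tool tilted tau deg towards holder +x; tool -y = up-forward (along) or tool y across
    T=np.radians(tau); z=np.sin(T)*h-np.cos(T)*k; y=-(np.cos(T)*h+np.sin(T)*k) if along else hy
    return Ro.from_matrix(np.c_[np.cross(y,z),y,z]).as_euler("xyz",degrees=True)
E
python3 - <<'E'
from h import *; from plant import robot
np.set_printoptions(precision=2,suppress=True)
e=rot(0,False); robot.set_gripper(.04)
robot.move_pose(hp(-95,0,150),e); print(toh(robot.observe()["tool_pos"]),robot.observe()["gripper_width"])
print(robot.line_to(hp(-95,0,86),guard=12)); 
print(robot.line_to(hp(-66,0,86),vel=.06,guard=12)); o=robot.observe(); print(toh(o["tool_pos"]),o["ft_force"])
robot.line_to(hp(-90,0,86)); robot.line_to(hp(-100,0,230),vel=.25)
c=robot.get_calibration("wrist"); print(c); f=robot.grab_frame("wrist"); cv2.imwrite("pics/w1.png",f); cv2.imwrite("pics/s1.png",robot.grab_frame("side")); print(robot.observe()["time"])
np.save("c1.npy",c)
E
```

```text
[-95.23   0.6  151.59] 0.040015629203656866
False
False
[-65.72   0.    86.02] [-0.3  -0.14  0.56]
{'vertical_fov': 65.0811775650887, 'cx': 319.54940803393174, 'cy': 238.32090848024967, 'k1': -0.07219203319169279, 'rvec': array([-2.85,  0.45,  0.06]), 'tvec': array([-0.59,  0.13,  0.34])}
3.6833
```

View pics/w1.png

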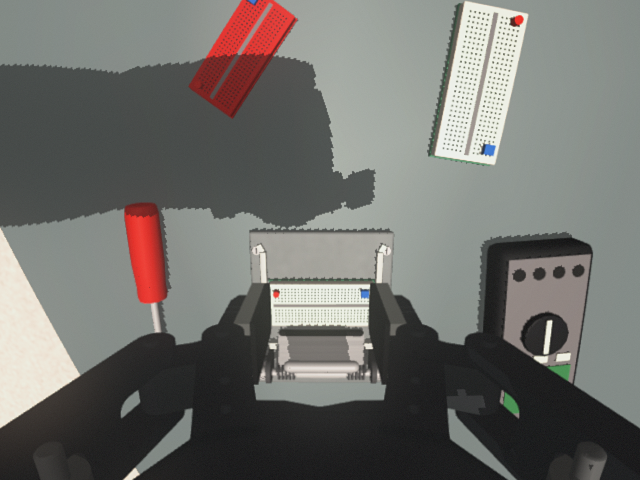

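The board was pushed forward: its top runs from row 286 to 326 (columns 268 to 370), and the lip is at row 331. Now I'll compute its position.

```bash
python3 - <<'E'
from h import *
np.set_printoptions(precision=1,suppress=True)
c=np.load("c1.npy",allow_pickle=True).item()
for n,uv,z in(("rear top",(320,286),.021),("front top",(300,326),.021),("deck rear",(320,234),.01),("deck corners",(250,234),.01),("dc",(393,234),.01),("lip",(320,331),.016),("lever",(320,368),.068)):
    print(n,toh(plane(c,[uv],z)[0]))
E
```

```text
rear top [-52.1  -0.7  21. ]
front top [-17.  -17.1  21. ]
deck rear [-91.7  -0.8  10. ]
deck corners [-91.7 -56.1  10. ]
dc [-91.7  57.   10. ]
lip [-9.7 -0.7 16. ]
lever [-9.3 -0.8 68. ]
```

```bash
cat >> h.py <<'E'
G,TK,RE=60.,13.5,67.6
def pose(tau,xb,zo):
    """xb: holder x of finger B's end face at board-top height (21), zo: height of B's lowest corner"""
    T=np.radians(tau); d=np.array([np.cos(T),np.sin(T)]); z=np.array([np.sin(T),-np.cos(T)])
    b=np.array([xb,21])-d*(21-zo)/d[1]           # B outer corner
    A=b+d*(G+2*TK); c=b+d*(G/2+TK)-z*RE
    plate=np.arctan2(18-1.25-A[0],A[1]-32)
    return hp(c[0],-.5,c[1]),rot(tau),A,.7-plate
E
python3 - <<'E'
from h import *; from plant import robot
np.set_printoptions(precision=2,suppress=True)
for a in((25,-84,15),(25,-55,15),(32.5,-46.5,14.2),(40,-38,13.5)):
    p,e,A,q=pose(*a); print(a,A,q,robot.ik(p,e))
robot.set_gripper(G/1e3)
p,e,A,q=pose(25,-84,15); zt=Ro.from_euler("xyz",e,degrees=True).as_matrix()[:,2]
robot.move_pose(p-.07*zt,e); print(robot.line_to(p,guard=12)); robot.pause(.2)
o=robot.observe(); print(toh(o["tool_pos"]),toh(p),o["ft_force"],o["gripper_width"],o["time"])
f=[cv2.resize(robot.grab_frame(n)[y:y+150,x:x+200],None,fx=4,fy=4,interpolation=2) for n,x,y in(("scene",195,200),("side",240,215))]
for n,i in zip("ab",f): cv2.imwrite(f"pics/pre_{n}.png",i)
cv2.imwrite("pics/prew.png",robot.grab_frame("wrist"))
E
```

```text
(25, -84, 15) [-18.02  51.77] -0.3538165511110183 [ -8.28  18.21  -4.93  71.36 -24.62  10.7 ]
(25, -55, 15) [10.98 51.77] 0.4160819295872354 [-10.96  16.06  -7.46  69.74 -24.8    7.76]
(32.5, -46.5, 14.2) [16.2  60.95] 0.6810420058978919 [ -8.53  19.45  -5.07  71.46 -32.    11.19]
(40, -38, 13.5) [19.71 69.42] 0.7788717284011613 [ -6.3   23.58  -2.21  73.86 -39.01  15.12]
False
[-86.48   0.24  95.92] [-86.01  -0.5   94.65] [-0.61  0.24 -0.39] 0.059746921133192014 6.0667
```

View pics/pre_a.png

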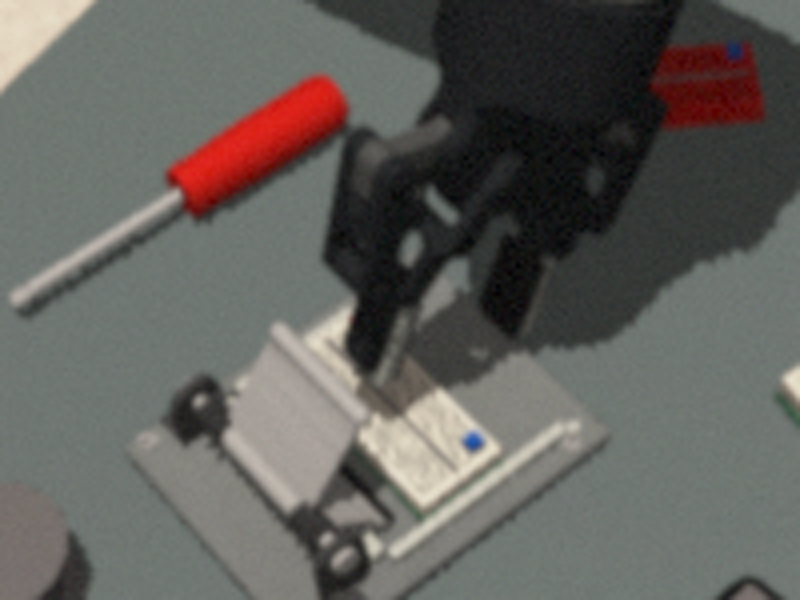

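Finger A (tip about (370,375)) stands in front of the lever and finger B (about (510,325)) behind the board. The paths are clear, so I'll open the lever.

```bash
python3 - <<'E'
from h import *; from plant import robot
np.set_printoptions(precision=2,suppress=True)
for xb in(-70,-64,-60,-57.5):
    p,e,A,q=pose(25,xb,15); g=robot.line_to(p,vel=.06,rotation=e,guard=20); o=robot.observe()
    f=o["ft_force"]; print(xb,q,g,toh(o["tool_pos"])-toh(p),"Fx",f@h,"Fz",f[2],o["time"])
cv2.imwrite("pics/open_b.png",cv2.resize(robot.grab_frame("side")[230:380,250:400],None,fx=4,fy=4,interpolation=2))
cv2.imwrite("pics/open_a.png",cv2.resize(robot.grab_frame("scene")[230:380,195:395],None,fx=4,fy=4,interpolation=2))
E
```

```text
-70 -0.11007427601559994 False [ 0.43 -0.05 -0.14] Fx -1.823259910928821 Fz -2.242556337619549 6.6
-64 0.058365623324950766 False [ 0.07 -0.02 -0.11] Fx -1.4766362442204377 Fz -1.9190803351177959 6.85
-60 0.20120575180608263 False [-0.04 -0.02 -0.02] Fx -2.444769938983148 Fz -1.1244840110094039 7.1
-57.5 0.3038438902269988 False [0.03 0.02 0.05] Fx -2.985067887076045 Fz -0.060617140479929575 7.35
```

View pics/open_a.png

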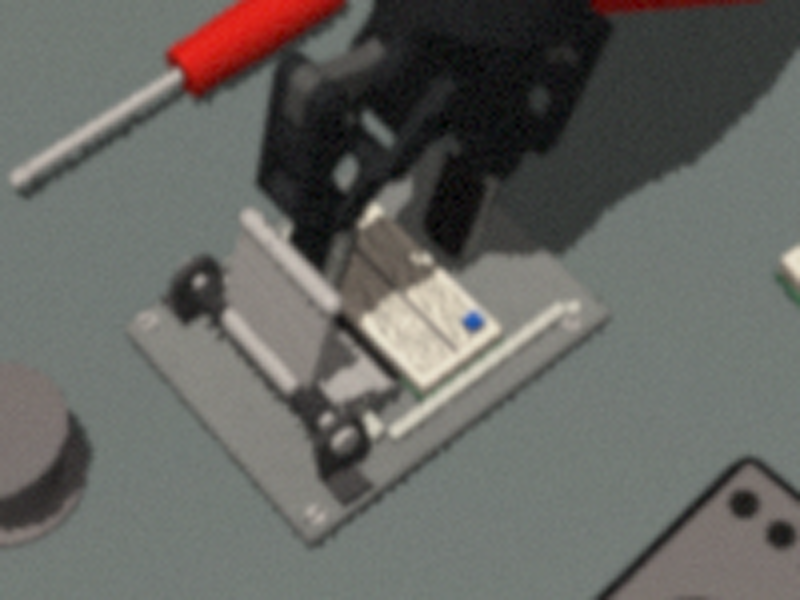

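The lever is yielding and the flap lip is rising at (395,385). Finger B is just behind the board. I'll widen the gap a little for extra flap clearance and then push home in steps.

```bash
python3 - <<'E'
import h as H; from h import *; from plant import robot
np.set_printoptions(precision=2,suppress=True)
def go(G,re,tau,xb,zo,guard=15):
    H.G,H.RE=G,re; p,e,A,q=pose(tau,xb,zo); g=robot.line_to(p,vel=.05,rotation=e,guard=guard); o=robot.observe()
    f=o["ft_force"]; print(G,tau,xb,"q",round(q,2),g,toh(o["tool_pos"])-toh(p),"Fx",f@h,"Fz",f[2],o["time"]); return g
robot.set_gripper(.066)
for a in((25,-55.5,15),(27,-53,15),(30,-49,14.5)):
    if go(66,66.1,*a): break
else:
    robot.set_gripper(.060)
    for a in((32.5,-46.5,14.2),(36,-42.5,14),):
        if go(60,67.6,*a): break
cv2.imwrite("pics/mid_a.png",cv2.resize(robot.grab_frame("scene")[230:380,195:395],None,fx=4,fy=4,interpolation=2))
E
```

```text
66 25 -55.5 q 0.66 False [0.18 0.01 0.08] Fx -3.0783718458787357 Fz -0.9585631041414686 7.9417
66 27 -53 q 0.75 False [-0.35 -0.1  -0.03] Fx -4.908116682518939 Fz 0.5520158844484063 8.1917
66 30 -49 q 0.82 False [-0.44  0.12  0.11] Fx -3.5010549562129145 Fz -0.32618390701847044 8.4417
60 32.5 -46.5 q 0.68 False [-0.24 -0.28 -0.33] Fx -3.5847118545402163 Fz 0.7674624747032164 8.925
60 36 -42.5 q 0.75 False [-0.19  0.01 -0.08] Fx -3.411085377038917 Fz 0.8949963598842483 9.175
```

View pics/mid_a.png

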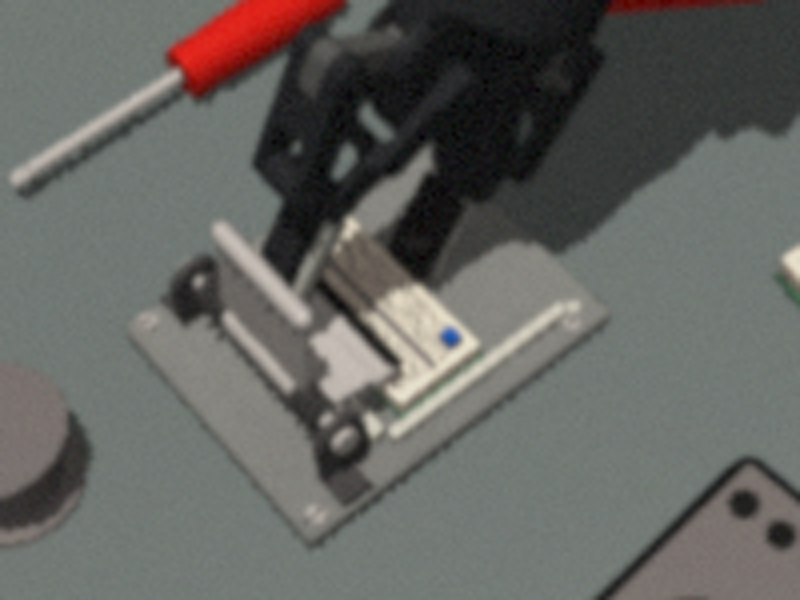

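The flap is up, the board's front is under it, and finger B is pushing the rear edge. I'll carry on until the stop is felt.

```bash
python3 - <<'E'
import h as H; from h import *; from plant import robot
np.set_printoptions(precision=2,suppress=True)
H.G,H.RE=60,67.6
for a in((38,-40,13.7),(40,-38.5,13.5),(40.7,-37.5,13.5),(41.4,-36.7,13.5),(42,-36,13.5),(42.7,-35.2,13.5),(43.4,-34.5,13.5)):
    p,e,A,q=pose(*a); g=robot.line_to(p,vel=.03,rotation=e,guard=10); o=robot.observe(); f=o["ft_force"]
    print(a,"q",round(q,2),g,toh(o["tool_pos"])-toh(p),"Fx",f@h,"Fz",f[2],o["time"])
    if g or f@h<-13: break
cv2.imwrite("pics/home_a.png",cv2.resize(robot.grab_frame("scene")[230:380,195:395],None,fx=4,fy=4,interpolation=2))
E
```

```text
(38, -40, 13.7) q 0.77 False [-0.03  0.11  0.15] Fx -3.5203556863732515 Fz 2.4193016267589167 9.475
(40, -38.5, 13.5) q 0.77 False [-0.12 -0.03 -0.02] Fx -4.101753798010804 Fz 1.668676946777832 9.725
(40.7, -37.5, 13.5) q 0.78 False [ 0.04 -0.05 -0.2 ] Fx -4.090797010170453 Fz -0.5909326565596942 9.975
(41.4, -36.7, 13.5) q 0.78 False [-0.02 -0.09 -0.25] Fx -3.293717247601147 Fz -1.3555652306339492 10.225
(42, -36, 13.5) q 0.79 False [-0.04 -0.07 -0.16] Fx -3.510257599824383 Fz -2.441324504043532 10.475
(42.7, -35.2, 13.5) q 0.8 False [-0.04  0.06  0.07] Fx -3.3653852881402764 Fz -0.20901806562832437 10.725
(43.4, -34.5, 13.5) q 0.8 False [-0.22  0.23  0.33] Fx -4.836165890855562 Fz 1.0877731600453606 10.975
```

View pics/home_a.png

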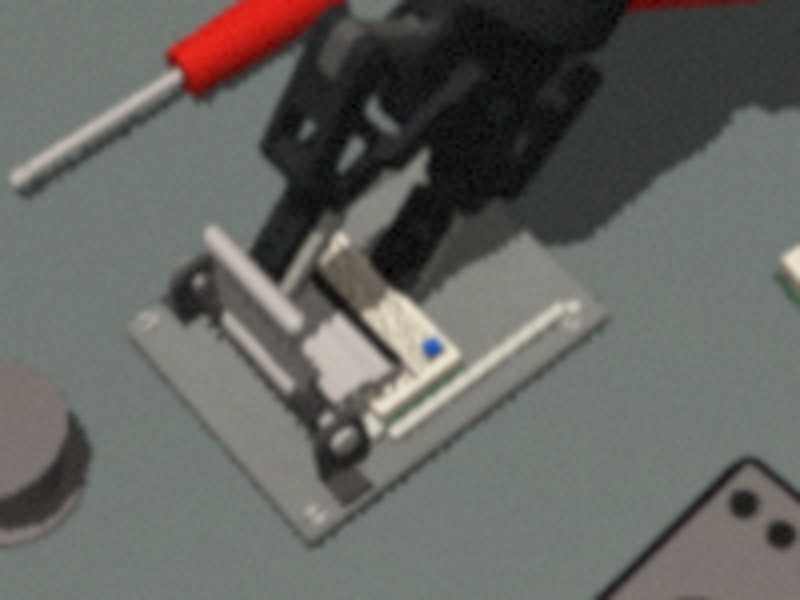

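The board is nearly home: its rear-right corner is at (460,352), but no stop has been felt yet. I'll check the distance and push on.

```bash
python3 - <<'E'
import h as H; from h import *; from plant import robot
np.set_printoptions(precision=2,suppress=True)
c=robot.get_calibration("scene")
S=lambda p:(np.array(p)+.5)/4-.5+[195,230]
print("rear ref(mid pic, xb -42.5)",toh(plane(c,[S((482,345))],.021)[0])," now",toh(plane(c,[S((460,352))],.021)[0]), "first",toh(plane(c,[(np.array((565,260))+.5)/5-.5+[215,255]],.021)[0]))
H.G,H.RE=60,67.6
for x in np.arange(-33.8,-28,.7):
    a=(43.4+(x+34.5)*.9,x,13.5)
    p,e,A,q=pose(*a); g=robot.line_to(p,vel=.03,rotation=e,guard=10); o=robot.observe(); f=o["ft_force"]
    print(a,"q",round(q,2),g,(toh(o["tool_pos"])-toh(p))[0],"Fx",f@h,"Fz",f[2],o["time"])
    if g or f@h<-12: break
robot.pause(.2); o=robot.observe(); print(o["ft_force"]@h, o["ft_force"])
cv2.imwrite("pics/home2.png",cv2.resize(robot.grab_frame("scene")[230:380,195:395],None,fx=4,fy=4,interpolation=2))
E
```

```text
rear ref(mid pic, xb -42.5) [-43.88  43.94  21.  ]  now [-36.16  40.94  21.  ] first [-67.43  44.02  21.  ]
(np.float64(44.03), np.float64(-33.8), 13.5) q 0.8 False -0.5281289195544616 Fx -8.065430492010988 Fz 2.14146405144031 11.275
(np.float64(44.660000000000004), np.float64(-33.099999999999994), 13.5) q 0.8 False -0.9024336096761445 Fx -10.688802235703188 Fz 3.7193284631416845 11.525
(np.float64(45.290000000000006), np.float64(-32.39999999999999), 13.5) q 0.81 False -1.1483195846750647 Fx -13.607864294145356 Fz 4.591650889941169 11.775
-12.1520275176985 [ 3.41 11.67  5.37]
```

The stop was felt: contact force rose from 4 to 13 N, and the rear edge sits at about -38 mm once the camera offset is allowed for. Drawing back now.

```bash
python3 - <<'E'
from h import *; from plant import robot
np.set_printoptions(precision=2,suppress=True)
o=robot.observe(); p=o["tool_pos"]; zt=Ro.from_euler("xyz",o["tcp_rot"],degrees=True).as_matrix()[:,2]
robot.line_to(p-.035*h+.004*k,vel=.06); robot.line_to(p-.035*h+.004*k-.09*zt,vel=.2); robot.pause(.3)
o=robot.observe(); print(o["ft_force"],o["time"])
a=cv2.resize(robot.grab_frame("scene")[240:370,195:395],None,fx=4,fy=4,interpolation=2)
cv2.imwrite("pics/end.png",a)
E
```

```text
[ 0.4  -0.27  0.  ] 13.6833
```

View pics/end.png

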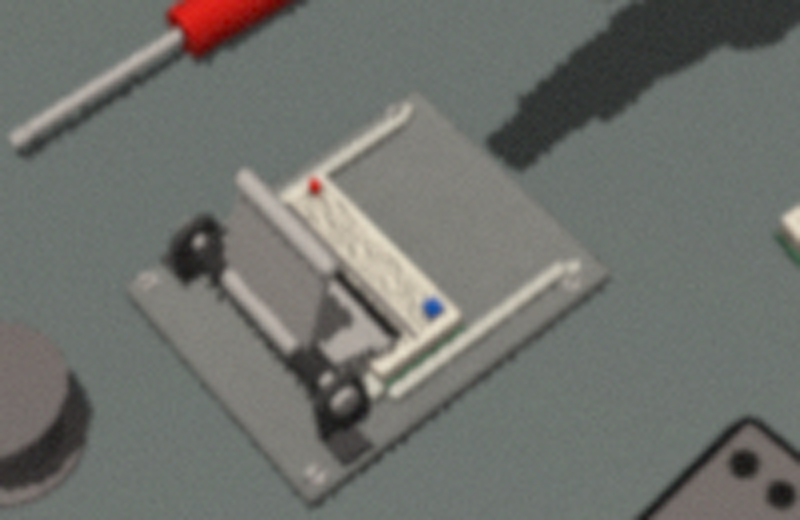

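The board lies square under the closed flap: its rear-right corner is unchanged from the home pose and the lip rests on its top. The arm is clear.

```bash
python3 -c "
from plant import robot
print(robot.job_done())"
```

```text
the job is handed in; nothing more can be done
None
```

I pushed the board home against the stop with the lever held back, the flap closed onto it, and I handed the job in at about 14 s of the 38 s. The hand-in call returned no verdict, so my evidence is the force rise at the stop and the final picture.

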